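Click the channel selector into line and enter it

ROBOT

A 6-joint arm with a two-finger parallel gripper is mounted at the origin on a cart in front of the work surface, level with it; the furniture and walls round the work are solid. World frame = base frame: x ahead of the robot, y to its left, z up, the work surface at z = 0. Lengths are in m, angles in rad, forces in N, time in s.
With the tool pointing down it reaches from about 0.25 to 0.775 m from the base axis. Payload 4 kg.
Tool frame: the origin (TCP) lies midway between the tips of the shut fingers; the grasp point (between the pads) lies grip_point_offset behind it (grip_point_offset is the distance from the TCP to the grasp point, in m); z points along the fingers, y is the line along which they close (so a half turn about z gives the same grasp; the last joint's range is limited). The gripper opens to 94 mm and grips with 3 to 60 N. Pads are 16 mm wide; open, the fingers measure 119 mm over their backs; the gripper's body (75 mm by 177 mm) begins 78 mm behind the grasp point.
Start: joints at [-1.263, 0.087, 1.371, -0, 1.684, -0.103], TCP at [0.22, -0.504, 0.206] pointing down, gripper open.
Joint ranges: [-3.1, 3.1], [-0.76, 2.03], [0.27, 2.55], [-1.08, 4.22], [0.17, 2.65], [-2.57, 2.57]. Speed limits (rad/s): [2.79, 2.79, 3.14, 3.14, 3.14, 3.14].

INTERFACE

Orientations are given as [roll, pitch, yaw] about the fixed x, y, z axes, in that order (R = Rz(yaw) Ry(pitch) Rx(roll)).
In Python, from bench import * gives the robot as it stands. The module is installed in compiled form; this text tells all that it offers.
- The arm moves only by the tool apply_moves, never from a script. Its argument "commands" is a list of rows, each a list of 7 numbers: the turn, a rotation vector about the world's x, y, z in rad, then the shift along the world's x, y, z in m, then the opening in per cent of the stroke, from 0 (shut) to 100 (fully open). In form: [[ax, ay, az, x, y, z, jaw], ...]. A call has exactly 5 rows; each row is the pose to reach, as a shift and turn from the pose commanded when the call began; what a row does not reach only later rows make up. A row lasts 1/10 s, in which the tool goes at most 50 mm and 8.59 degrees, less where a joint would pass 70% of its speed; a pose out of reach is approached as far as the arm can. A call with a gripper value outside its range is refused whole. The fingers move at their own pace and stop on an object; the grip force is fixed at half the most. Time passes only in rows, so rows that repeat a pose let the fingers close, or fill a call up. It gives the time, the measured TCP pose, the force, the opening and the grip force at its end, in the units of the state.
- get_obs(): the state, without advancing time (a new reading comes with each control period).
- snapshot(name): name is "scene" or "side" or "wrist"; returns a dict with "pixels" (480x640x3 uint8, red, green, blue), "vertical_fov" (degrees; the focal length in pixels is half the picture's height over the tangent of half this angle, whatever the lens; pixels are square), "cx", "cy" (the principal point, pixels), "rvec" (rotation vector, rad) and "tvec" (3), from world to camera coordinates, as OpenCV has them. Camera axes: x right, y down, z forward; pixel columns grow to the right and rows downward; lengths in m; the calibration is good to about 2 mm. The wrist camera is an equidistant fisheye: a pixel r from the principal point sees the ray r / f radians off the axis. A picture is of the moment at which its call begins. There is no depth.
- close_job(): hands the job in; it is judged then, once.
Trained networks look in the newest picture that a camera, given by its name, has taken for a name from the list of things; names that differ only in an ending like _2 or _b are one class to them, and where a whole thing is asked for, a point or a joint stands for the part that bears it (a point fixed in the world has none). Each returns a list of dicts, best first, with "score" (0 to 1); they miss things now and then, are a little off and sometimes report something else, mostly with a low value. They report only what shows in the picture. A call takes as long as a camera call.
- masks_of(camera, query): "mask" (480x640 bool, what is visible of it) and "extent" ([left, top, right, bottom] in pixels, round what is visible of it).
- place_of(camera, query): "pixel" ([column, row] in pixels: a listed point, or the origin of a listed thing).
The state is a dict: "time": time; "joint_positions": joint angles; "qvel": joint speeds; "joint_torque": joint torques, N m; "tool_pos": TCP position; "ee_rot": TCP orientation; "wrist_force": force on the tool from outside, world axes, zero at the start; "wrist_torque": the same for the moment, N m; "width": finger opening in m; "finger_force": force on a finger pad.
Only numpy, scipy, OpenCV 4.12 (cv2) and the standard library are available. Lean on these libraries where they do the work, as an engineer would, in place of code of your own. Each camera call takes 0.05 s, during which the arm holds its last target. There are 200 camera calls.

TASK

Lay a fingertip on the big flat knurled dial of the grey selector box and turn it clockwise (seen from above) by friction until its white pointer line clicks into the detent in line with the steel pin that stands on the box behind the dial; it starts one or two clicks short of that. Then press the round push button beside the dial fully down and let it come up again, leaving the dial in its click. Nothing is to be picked up or carried: the box is not fastened, so leave it and the things around it standing where they are.

Things in the scene. Friction and masses are not known exactly. Their poses are not given: they have to be found in the camera images.
- selector: grey metal selector box, 124 (x) x 186 (y) x 46 mm, about 1 kg, loose on rubber feet (it does not slide under a firm touch). Origin at the centre of its underside, z up; +x is the side with the pin and two brass sockets. A dial (axis at x 0, y +33 mm) and a push button (axis at x 0, y -62 mm) stand on its top face at z 46 mm.
- dial (a joint): angle of the dial (rad): 0 when the pointer line is in line with the steel pin, grows clockwise seen from above; starts near -0.52 or -1.05. Detents every 0.5236 rad (30 degrees): let go, it springs to one within 0.2 rad. The hump takes up to 0.06 N m: a fingertip pressed on the top with 8 to 20 N and moved in an arc about the axis carries it; a lighter touch may slip. End stops at -1.78 and +1.26.
- dial_centre (a point): centre of the dial's flat top face, on its upright axis, 66 mm above the underside of the box. The dial is a rigid black disc 100 mm wide and 16 mm thick with a knurled rim; its top is flat (pointer line and centre cap stand up under 1 mm) and does not give when pressed. Friction against a fingertip is about 0.5 to 0.8. x axis: along the pointer line.
- pointer_tip (a point): outer end of the white pointer line on the dial's top face, 46 mm from the axis
- index_pin (a point): top of the steel index pin, 8 mm wide with a pointed top, standing 31 mm up from the top face of the box (77 mm above its underside, 11 mm higher than the dial's top), 57 mm from the dial's axis on the box's +x side
- enter_key (a joint): travel of the push button (m): 0 up, 0.006 fully down; grows as it is pressed, springs back; fully down takes 4 N
- enter_key_top (a point): centre of the top face of the push button, 68 mm above the underside of the box; the button is a grey disc 26 mm wide in an aluminium bezel (42 mm wide, its top 58 mm above the underside of the box), 95 mm from the dial's axis on the box's -y side, and moves straight down
- pot: black lidded pot, 41 mm wide, 51 mm tall; origin at the centre of its underside; a loose bystander beside the box, to be left alone
- tee: small metal tee connector, 34x40x14 mm; origin at the centre of its underside; a loose bystander beside the box, to be left alone
- hex_key: thin L-shaped hex key, 24x87x5 mm; origin at the centre of its underside; a loose bystander beside the box, to be left alone
- forceps: thin steel forceps, 14x110x9 mm; origin at the centre of its underside; a loose bystander beside the box, to be left alone
- tin: round open tin with screws, 49 mm wide, 18 mm tall; origin at the centre of its underside; a loose bystander beside the box, to be left alone
- dish: petri dish, 59 mm wide, 12 mm tall; origin at the centre of its underside; a loose bystander beside the box, to be left alone

How it is judged:
On the way, in this order (a step that is already met when the one before it is completed fails the run):
1. the dial is in the detent in line with the pin (value of joint dial between -0.1 and 0.1 rad and velocity of joint dial between -0.3 and 0.3 rad/s), for 0.3 s.
2. the push button is pressed fully down while the dial stays in its detent (value of joint dial between -0.1 and 0.1 rad and value of joint enter_key above 0.0048 m), for 0.05 s.
At the end, for the whole second after the job is handed in: The dial rests within 0.1 rad of the detent in line with the pin, the push button has been fully pressed (over 4.8 mm) after that and is up again, and the box stands flat within 25 mm of where it stood (value of joint dial between -0.1 and 0.1 rad and value of joint enter_key below 0.0015 m and distance of selector from where it was at the start of the episode below 0.025 m and height (world z) of selector below 0.006 m and angle between selector's own z axis and vertical below 0.05 rad and linear speed of selector below 0.02 m/s); the robot touches nothing.
It fails at once if the selector box is lifted, tipped or pushed more than 25 mm (distance of selector from where it was at the start of the episode above 0.025 m or height (world z) of selector above 0.01 m or angle between selector's own z axis and vertical above 0.15 rad).
It fails at once if one of the bystanders is pushed or carried more than 25 mm (distance of any of pot, tee, hex_key, forceps, tin, dish from where it was at the start of the episode above 0.025 m).
It also fails if it takes over 61 s, if anything falls off the work surface, if the arm or the gripper's body presses on something with over 40 N, if the wrist force passes 120 N, or if a joint passes its speed limit or range.

## Working session

There is one attempt and no reset: what is moved stays moved. The work goes in short steps, Python scripts to look and compute and a tool call to move; the robot and the scene stay as the last step left them, time stands still between calls to the robot, and variables do not carry over. Pictures are saved under pics/ and viewed, at most 10 in all, crops included, and the job is handed in when it is done.

Besides the shell and the picture viewer there is one more tool, called after "Emit:" by a JSON object that holds its "name" and its "arguments". apply_moves: Moves the arm, as the interface text tells. Its arguments: {"type":"object","properties":{"commands":{"type":"array"}},"required":["commands"]}

```bash
mkdir -p pics; cat > h.py <<'E'
from bench import *
import numpy as np, cv2
def ray(s,p):
    f=240/np.tan(np.radians(s["vertical_fov"])/2)
    R=cv2.Rodrigues(np.array(s["rvec"],float))[0]; t=np.array(s["tvec"],float).ravel()
    d=np.array([p[0]-s["cx"],p[1]-s["cy"]])
    if s.get("fish"):
        r=np.hypot(*d); th=r/f; v=np.array([*(d/max(r,1e-9)*np.sin(th)),np.cos(th)])
    else: v=np.array([d[0]/f,d[1]/f,1])
    return -R.T@t, R.T@v
def at_z(s,p,z):
    c,v=ray(s,p); return c+v*(z-c[2])/v[2]
def snap(n,save=None):
    s=dict(snapshot(n)); s["fish"]=n=="wrist"
    if save: cv2.imwrite("pics/"+save,cv2.cvtColor(s["pixels"],cv2.COLOR_RGB2BGR))
    return s
Z=dict(dial_centre=.066,pointer_tip=.066,index_pin=.077,enter_key_top=.068)
def look(n,save=None):
    s=snap(n,save); out={}
    for k,z in Z.items():
        for r in place_of(n,k)[:2]:
            print(n,k,round(r["score"],2),np.round(r["pixel"],1),np.round(at_z(s,r["pixel"],z),4)); out.setdefault(k,at_z(s,r["pixel"],z))
    return s,out
E
python3 - <<'E'
from h import *
for n in("scene","side","wrist"): look(n,n+"0.png")
o=get_obs(); print(o)
E
```

```text
scene dial_centre 0.63 [332.6 244.1] [ 0.4578 -0.0926  0.066 ]
scene pointer_tip 0.61 [313.3 249.4] [ 0.4709 -0.0468  0.066 ]
scene pointer_tip 0.22 [332.4 243.1] [ 0.4609 -0.0945  0.066 ]
scene index_pin 0.74 [311.6 230.3] [ 0.518  -0.0783  0.077 ]
side dial_centre 0.62 [310.2 256.1] [ 0.4662 -0.0954  0.066 ]
side pointer_tip 0.81 [315.8 243. ] [ 0.4754 -0.0538  0.066 ]
side pointer_tip 0.24 [285.3 232.8] [ 0.4122 -0.0194  0.066 ]
side index_pin 0.87 [336.4 247.9] [ 0.5159 -0.0839  0.077 ]
side enter_key_top 0.66 [321.  287.2] [ 0.4891 -0.1848  0.068 ]
side enter_key_top 0.64 [333.5 246.5] [ 0.5103 -0.0676  0.068 ]
{'time': 0.75, 'joint_positions': array([-1.26309905e+00,  8.71959432e-02,  1.37065164e+00, -3.78630977e-05,
        1.68358717e+00, -1.03120406e-01]), 'qvel': array([-0.00062752,  0.00033493, -0.00191025,  0.00102766,  0.00033   ,
        0.00107691]), 'joint_torque': array([-3.83092702e-04, -3.39954615e+01, -3.02554643e+01,  7.16957473e-02,
        2.34328746e-02, -1.95866043e-06]), 'tool_pos': array([ 0.2196331 , -0.50428728,  0.20553267]), 'ee_rot': array([3.14143947e+00, 5.36756432e-05, 4.10813411e-01]), 'wrist_force': array([-0.56057507,  0.54551618,  0.12096863]), 'wrist_torque': array([-0.00819034, -0.00908652,  0.02629693]), 'finger_force': 0.0, 'width': 0.09408301268722048}
```

View pics/scene0.png

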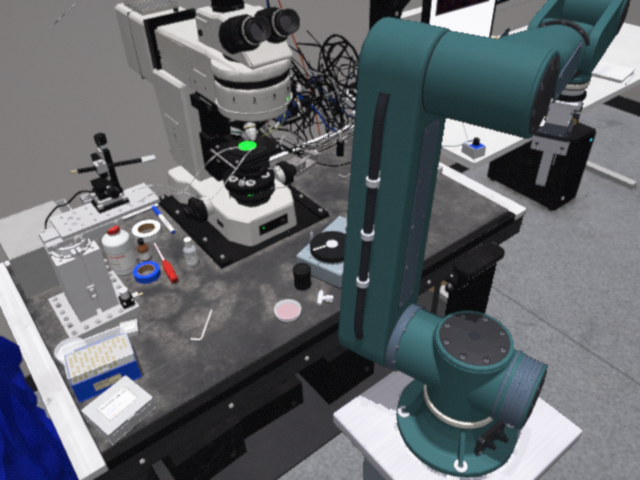

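View pics/side0.png

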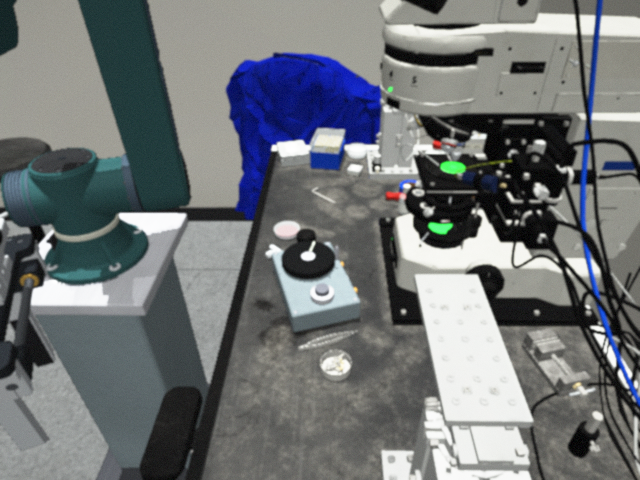

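The scene picture shows the box at about px (335,250), with the white pointer towards the upper left. The side picture shows the dial at (309,257), the pin at (336,248) and the button at (321,290), so the box yaw is about 15° and the pointer about 60° short. The forceps and tin lie on the -y side. I'll shut the gripper and move above the box to look closer.

Emit:
{"name": "apply_moves", "arguments": {"commands": [[0, 0, 0, 0.02, 0.04, 0.02, 0], [0, 0, 0, 0.045, 0.075, 0.04, 0], [0, 0, 0, 0.07, 0.115, 0.05, 0], [0, 0, -0.05, 0.095, 0.155, 0.05, 0], [0, 0, -0.1, 0.12, 0.195, 0.05, 0]]}}

```text
time: 1.25
tool_pos: [0.3405, -0.3079, 0.2564]
ee_rot: [3.14, -0.001, 0.308]
wrist_force: [1.1, -0.7, 0.1]
width: 0.0576
finger_force: 0.0
```

Emit:
{"name": "apply_moves", "arguments": {"commands": [[0, 0, 0, 0.02, 0.04, 0, 0], [0, 0, -0.05, 0.04, 0.08, 0, 0], [0, 0, -0.05, 0.06, 0.12, 0, 0], [0, 0, -0.05, 0.08, 0.16, 0, 0], [0, 0, -0.05, 0.08, 0.16, 0, 0]]}}

```text
time: 1.75
tool_pos: [0.4212, -0.1449, 0.2558]
ee_rot: [-3.14, -0.002, 0.269]
wrist_force: [0.1, -0.5, 0.0]
width: 0.0171
finger_force: 0.0
```

```bash
python3 - <<'E'
from h import *
for n in("wrist","side","scene"): look(n,n+"1.png")
o=get_obs(); print(o["time"],o["tool_pos"],o["ee_rot"],o["wrist_force"])
E
```

```text
wrist dial_centre 0.9 [283.4 161.8] [ 0.4605 -0.0883  0.066 ]
wrist pointer_tip 0.66 [246.  143.1] [ 0.4696 -0.0469  0.066 ]
wrist index_pin 0.7 [282.4 106.1] [ 0.5136 -0.0746  0.077 ]
wrist enter_key_top 0.82 [382.3 156.6] [ 0.4919 -0.1812  0.068 ]
side dial_centre 0.69 [307.5 258.3] [ 0.4615 -0.1021  0.066 ]
side pointer_tip 0.96 [314.7 243.5] [ 0.4733 -0.0554  0.066 ]
side pointer_tip 0.39 [308.6 255.5] [ 0.4631 -0.0936  0.066 ]
side index_pin 0.86 [335.2 247.3] [ 0.5136 -0.0821  0.077 ]
side enter_key_top 0.74 [325.  286.6] [ 0.496  -0.1832  0.068 ]
scene dial_centre 0.86 [334.  242.6] [ 0.46   -0.0985  0.066 ]
scene pointer_tip 0.8 [312.9 248.9] [ 0.4729 -0.0472  0.066 ]
scene index_pin 0.95 [312.4 231.6] [ 0.5129 -0.0768  0.077 ]
scene index_pin 0.52 [340.7 255.4] [ 0.4054 -0.0733  0.077 ]
2.5 [ 0.41957237 -0.14945129  0.25549997] [3.14151367e+00 2.70575715e-05 2.60387694e-01] [ 0.06824371  0.17151124 -0.02659831]
```

View pics/wrist1.png

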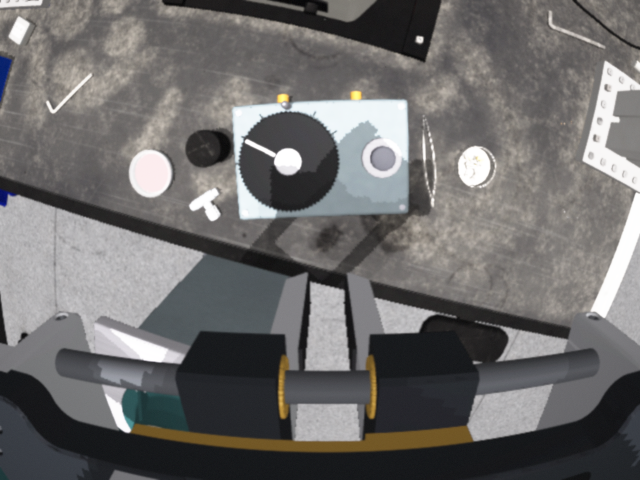

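Seen from near, the dial cap is at px (288,161), the button at (382,157) and the pointer tip at (246,142). That gives a box yaw of about 19°, so the dial has two clicks (60°) to go. I'll use the dial axis at (0.461,-0.095), and lower onto the dial at radius 30 mm, world angle about 229°.

Emit:
{"name": "apply_moves", "arguments": {"commands": [[0, 0, 0, 0.01, 0.015, -0.04, 0], [0, 0, 0, 0.022, 0.032, -0.08, 0], [0, 0, 0, 0.022, 0.032, -0.12, 0], [0, 0, 0, 0.022, 0.032, -0.16, 0], [0, 0, 0, 0.022, 0.032, -0.173, 0]]}}

```text
time: 3.0
tool_pos: [0.4386, -0.1158, 0.0779]
ee_rot: [-3.137, 0.007, 0.261]
wrist_force: [-0.6, 0.2, 0.3]
width: 0.0002
finger_force: 0.0
```

Emit:
{"name": "apply_moves", "arguments": {"commands": [[0, 0, 0, 0, 0, -0.003, 0], [0, 0, 0, 0, 0, -0.006, 0], [0, 0, 0, 0, 0, -0.009, 0], [0, 0, 0, 0, 0, -0.009, 0], [0, 0, 0, 0, 0, -0.009, 0]]}}

```text
time: 3.5
tool_pos: [0.4424, -0.1177, 0.0748]
ee_rot: [3.14, -0.002, 0.261]
wrist_force: [-0.1, -0.1, -0.1]
width: 0.0009
finger_force: 0.0
```

```bash
python3 - <<'E'
from h import *
look("wrist","wrist2.png")
o=get_obs(); print(o["time"],o["tool_pos"],o["ee_rot"],o["wrist_force"],o["width"],o["joint_positions"])
E
```

```text
wrist dial_centre 0.59 [287.9 239.6] [ 0.4608 -0.0909  0.066 ]
wrist pointer_tip 0.87 [211.3 199.7] [ 0.4716 -0.0461  0.066 ]
wrist index_pin 0.84 [283.1 129.5] [ 0.516  -0.0761  0.077 ]
wrist index_pin 0.45 [212.8 200.4] [ 0.4741 -0.0499  0.077 ]
wrist enter_key_top 0.81 [468.4 232.4] [ 0.4903 -0.1839  0.068 ]
wrist enter_key_top 0.64 [168.2 285.5] [ 0.4162 -0.029   0.068 ]
3.75 [ 0.44179656 -0.1173301   0.0738037 ] [ 3.14115520e+00 -4.44621257e-04  2.60783052e-01] [ 1.02526445  0.56246219 -0.52992249] 0.00031887791124882956 [-3.83658721e-01 -5.55962640e-02  1.78100725e+00 -8.36100455e-05
  1.41556342e+00  9.26367553e-01]
```

View pics/wrist2.png

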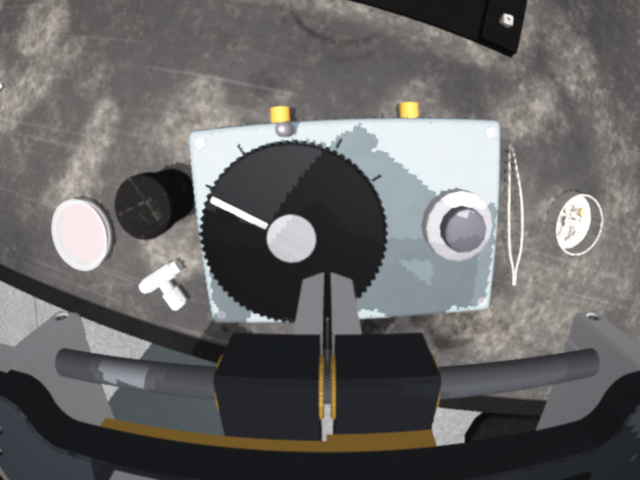

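The cap is at px (291,239), the pin at (285,128) and the pointer tip at (211,200). The shut fingertips are near the dial's robot-side edge, 31 mm from the axis. Next I'll press down and read the force.

Emit:
{"name": "apply_moves", "arguments": {"commands": [[0, 0, 0, 0, 0, -0.003, 0], [0, 0, 0, 0, 0, -0.006, 0], [0, 0, 0, 0, 0, -0.008, 0], [0, 0, 0, 0, 0, -0.009, 0], [0, 0, 0, 0, 0, -0.009, 0]]}}

```text
time: 4.25
tool_pos: [0.4417, -0.1174, 0.0661]
ee_rot: [3.141, -0.0, 0.261]
wrist_force: [-3.3, 1.3, 8.6]
width: 0.0004
finger_force: 4.4
```

Emit:
{"name": "apply_moves", "arguments": {"commands": [[0, 0, 0, 0, 0, -0.0005, 0], [0, 0, 0, 0, 0, -0.0005, 0], [0, 0, 0, 0, 0, -0.0005, 0], [0, 0, 0, 0, 0, -0.0005, 0], [0, 0, 0, 0, 0, -0.0005, 0]]}}

```text
time: 4.75
tool_pos: [0.4418, -0.1174, 0.0661]
ee_rot: [3.141, -0.0, 0.261]
wrist_force: [-4.8, 1.3, 10.9]
width: 0.0006
finger_force: 5.3
```

Emit:
{"name": "apply_moves", "arguments": {"commands": [[0, 0, -0.105, -0.0025, 0.0022, -0.0005, 0], [0, 0, -0.21, -0.0048, 0.0046, -0.0005, 0], [0, 0, -0.315, -0.0068, 0.0073, -0.0005, 0], [0, 0, -0.42, -0.0085, 0.0101, -0.0005, 0], [0, 0, -0.524, -0.0099, 0.0131, -0.0005, 0]]}}

```text
time: 5.25
tool_pos: [0.4346, -0.1068, 0.0661]
ee_rot: [3.137, -0.009, -0.268]
wrist_force: [1.7, -5.0, 5.7]
width: 0.0007
finger_force: 3.0
```

```bash
python3 - <<'E'
from h import *
for n in("wrist","scene","side"): look(n,n+"3.png")
o=get_obs(); print(o["time"],o["tool_pos"],o["ee_rot"],o["wrist_force"],o["width"])
E
```

```text
wrist dial_centre 0.7 [283.9 248.4] [ 0.4619 -0.0912  0.066 ]
wrist pointer_tip 0.83 [199.  249.9] [ 0.473 -0.047  0.066]
wrist pointer_tip 0.35 [218.7 158.5] [ 0.5148 -0.073   0.066 ]
wrist enter_key_top 0.63 [448.8 149.4] [ 0.4895 -0.1835  0.068 ]
scene dial_centre 0.61 [334.1 242.2] [ 0.461  -0.0996  0.066 ]
scene index_pin 0.88 [313.4 228.2] [ 0.5217 -0.0864  0.077 ]
side dial_centre 0.72 [306.  255.4] [ 0.4582 -0.0933  0.066 ]
side pointer_tip 0.68 [316.5 239.7] [ 0.4764 -0.0428  0.066 ]
side index_pin 0.57 [335.3 249.5] [ 0.5138 -0.0889  0.077 ]
side enter_key_top 0.56 [324.1 287.5] [ 0.4945 -0.1856  0.068 ]
6.0 [ 0.43439358 -0.10635472  0.06612076] [ 3.13834694 -0.00773185 -0.26341176] [ 1.48012991 -2.73400209  7.18921059] 0.00041798648786233405
```

View pics/wrist3.png

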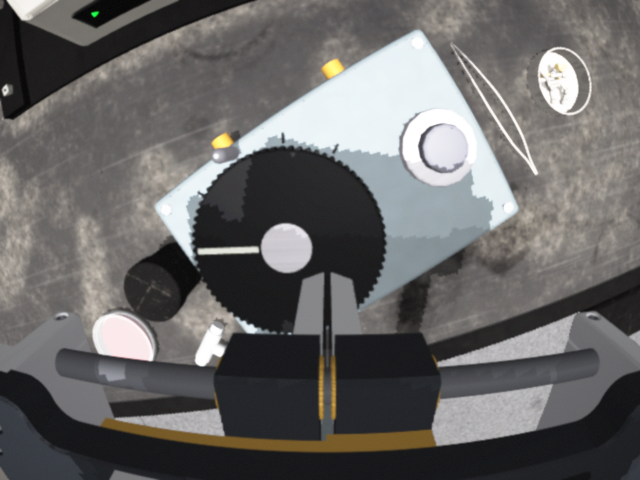

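The pointer is still about 60° short: its tip is at px (199,250) and the pin at (222,155), so the finger slipped when the force fell to 6 N. I'll lift, go back to the start of the arc and retry with more force, slower and at a radius of 35 mm.

Emit:
{"name": "apply_moves", "arguments": {"commands": [[0, 0, 0, 0, 0, 0.012, 0], [0, 0, 0.14, 0.002, -0.004, 0.012, 0], [0, 0, 0.28, 0.004, -0.008, 0.012, 0], [0, 0, 0.42, 0.006, -0.012, 0.012, 0], [0, 0, 0.524, 0.0076, -0.016, 0.012, 0]]}}

```text
time: 6.5
tool_pos: [0.4391, -0.1199, 0.0755]
ee_rot: [-3.141, 0.001, 0.266]
wrist_force: [-0.2, 0.0, -0.9]
width: 0.0002
finger_force: 0.0
```

Emit:
{"name": "apply_moves", "arguments": {"commands": [[0, 0, 0, 0, 0, -0.005, 0], [0, 0, 0, 0, 0, -0.008, 0], [0, 0, 0, 0, 0, -0.011, 0], [0, 0, 0, 0, 0, -0.0125, 0], [0, 0, 0, 0, 0, -0.0125, 0]]}}

```text
time: 7.0
tool_pos: [0.4396, -0.1203, 0.0659]
ee_rot: [3.14, -0.001, 0.26]
wrist_force: [-5.0, 0.3, 14.4]
width: 0.0
finger_force: 7.2
```

Emit:
{"name": "apply_moves", "arguments": {"commands": [[0, 0, -0.052, -0.0014, 0.0012, -0.001, 0], [0, 0, -0.105, -0.0028, 0.0024, -0.001, 0], [0, 0, -0.157, -0.0041, 0.0037, -0.001, 0], [0, 0, -0.21, -0.0053, 0.0051, -0.001, 0], [0, 0, -0.262, -0.0064, 0.0065, -0.001, 0]]}}

```text
time: 7.5
tool_pos: [0.4358, -0.1159, 0.066]
ee_rot: [3.136, -0.008, -0.005]
wrist_force: [-1.7, -3.7, 13.1]
width: 0.001
finger_force: 6.2
```

```bash
python3 - <<'E'
from h import *
look("wrist","wrist4.png")
o=get_obs(); print(o["time"],o["tool_pos"],o["ee_rot"],o["wrist_force"],o["width"])
E
```

```text
wrist dial_centre 0.64 [162.7 230. ] [ 0.4686 -0.0283  0.066 ]
wrist pointer_tip 0.75 [195.2 212.7] [ 0.4775 -0.0481  0.066 ]
wrist pointer_tip 0.43 [338.9 200.9] [ 0.4825 -0.1215  0.066 ]
wrist index_pin 0.64 [240.9 135.6] [ 0.5153 -0.0766  0.077 ]
wrist enter_key_top 0.95 [459.9 187.1] [ 0.4903 -0.1824  0.068 ]
wrist enter_key_top 0.5 [278.8 244.1] [ 0.4612 -0.0914  0.068 ]
7.75 [ 0.43554784 -0.11554596  0.06596707] [ 3.13652371e+00 -6.92917398e-03 -2.76613090e-03] [-0.99373398 -1.29814834 12.98765594] 0.000673867916206157
```

Emit:
{"name": "apply_moves", "arguments": {"commands": [[0, 0, -0.052, -0.0011, 0.0015, -0.0008, 0], [0, 0, -0.105, -0.0021, 0.003, -0.0008, 0], [0, 0, -0.157, -0.003, 0.0046, -0.0008, 0], [0, 0, -0.21, -0.0038, 0.0063, -0.0008, 0], [0, 0, -0.262, -0.0045, 0.008, -0.0008, 0]]}}

```text
time: 8.25
tool_pos: [0.4306, -0.108, 0.0659]
ee_rot: [3.137, -0.007, -0.267]
wrist_force: [-2.8, -2.3, 17.6]
width: 0.0003
finger_force: 8.7
```

```bash
python3 - <<'E'
from h import *
look("wrist","wrist5.png")
o=get_obs(); print(o["time"],o["tool_pos"],o["ee_rot"],o["wrist_force"],o["width"])
E
```

```text
wrist dial_centre 0.64 [275.5 242.2] [ 0.4623 -0.0893  0.066 ]
wrist dial_centre 0.61 [220.6 341.3] [ 0.4142 -0.0397  0.066 ]
wrist pointer_tip 0.84 [200.2 211.6] [ 0.4881 -0.0562  0.066 ]
wrist index_pin 0.97 [209.6 150.5] [ 0.5154 -0.0744  0.077 ]
wrist enter_key_top 0.64 [441.2 139.3] [ 0.4914 -0.1819  0.068 ]
8.5 [ 0.43047931 -0.10767524  0.06588612] [ 3.13783793 -0.00683837 -0.26480103] [-3.83744064 -2.16344278 17.89868601] 0.00040268952000683004
```

Emit:
{"name": "apply_moves", "arguments": {"commands": [[0, 0, -0.052, -0.0006, 0.0017, 0, 0], [0, 0, -0.105, -0.0012, 0.0035, 0, 0], [0, 0, -0.157, -0.0017, 0.0052, 0, 0], [0, 0, -0.21, -0.002, 0.007, 0, 0], [0, 0, -0.262, -0.0023, 0.0088, 0, 0]]}}

```text
time: 9.0
tool_pos: [0.4278, -0.0994, 0.0659]
ee_rot: [3.138, -0.007, -0.529]
wrist_force: [-5.4, -3.5, 18.4]
width: 0.0007
finger_force: 9.3
```

Emit:
{"name": "apply_moves", "arguments": {"commands": [[0, 0, -0.052, -0.0002, 0.0018, 0, 0], [0, 0, -0.105, -0.0003, 0.0037, 0, 0], [0, 0, -0.157, -0.0003, 0.0055, 0, 0], [0, 0, -0.21, -0.0002, 0.0073, 0, 0], [0, 0, -0.262, 0, 0.0091, 0, 0]]}}

```text
time: 9.5
tool_pos: [0.4273, -0.0895, 0.0658]
ee_rot: [3.141, -0.006, -0.791]
wrist_force: [-6.7, -1.6, 20.1]
width: 0.0004
finger_force: 10.0
```

```bash
python3 - <<'E'
from h import *
look("wrist","wrist6.png")
o=get_obs(); print(o["time"],o["tool_pos"],o["ee_rot"],o["wrist_force"],o["width"],o["joint_positions"])
E
```

```text
wrist dial_centre 0.69 [281.3 243.8] [ 0.4611 -0.0907  0.066 ]
wrist pointer_tip 0.95 [197.7 207.5] [ 0.5051 -0.0741  0.066 ]
wrist index_pin 0.68 [178.4 197.3] [ 0.5144 -0.0753  0.077 ]
wrist enter_key_top 0.68 [370.6  68.9] [ 0.4907 -0.1826  0.068 ]
9.75 [ 0.42760464 -0.08899967  0.06585833] [-3.14117137 -0.00550006 -0.78874395] [-6.07367534 -0.32251307 19.70729291] 0.0004157116465055006 [-0.33350796 -0.09933203  1.83822181 -0.00207083  1.39757808  2.02638285]
```

The pointer is at about 22° and the pin at about 17.5°, well inside the detent's capture range, so I'll lift straight off.

Emit:
{"name": "apply_moves", "arguments": {"commands": [[0, 0, -0.05, 0, 0.002, 0, 0], [0, 0, -0.05, 0, 0.002, 0.01, 0], [0, 0, -0.05, 0, 0.002, 0.025, 0], [0, 0, 0.05, 0, 0.002, 0.04, 0], [0, 0, 0.15, 0, 0.002, 0.05, 0]]}}

```text
time: 10.25
tool_pos: [0.4261, -0.0855, 0.1119]
ee_rot: [-3.141, -0.0, -0.634]
wrist_force: [0.3, 0.6, 1.1]
width: 0.0004
finger_force: 0.0
```

```bash
python3 - <<'E'
from h import *
for n in("wrist","side"): look(n,n+"7.png")
o=get_obs(); print(o["time"],o["tool_pos"],o["ee_rot"],o["wrist_force"],o["width"])
E
```

```text
wrist dial_centre 0.77 [301.8 212.6] [ 0.4604 -0.091   0.066 ]
wrist pointer_tip 0.94 [242.2 165.9] [ 0.5058 -0.0792  0.066 ]
wrist pointer_tip 0.56 [285.7 324.4] [ 0.4049 -0.0342  0.066 ]
wrist index_pin 0.83 [224.4 161.1] [ 0.514 -0.075  0.077]
wrist index_pin 0.35 [228.7 269. ] [ 0.4608 -0.0339  0.077 ]
wrist enter_key_top 0.76 [394.   86.5] [ 0.4903 -0.1817  0.068 ]
side dial_centre 0.77 [307.7 256.3] [ 0.4615 -0.0961  0.066 ]
side dial_centre 0.54 [324.3 287.8] [ 0.4948 -0.1841  0.066 ]
side pointer_tip 0.71 [330.6 251.3] [ 0.5048 -0.0803  0.066 ]
side index_pin 0.98 [336.4 245.9] [ 0.5159 -0.0776  0.077 ]
side enter_key_top 0.72 [321.3 285. ] [ 0.4894 -0.1791  0.068 ]
side enter_key_top 0.3 [326.6 196.2] [0.4939 0.122  0.068 ]
10.75 [ 0.42573198 -0.08561739  0.11052812] [ 3.14111787e+00  1.32027824e-03 -6.37818636e-01] [-0.04984802  0.36479256 -0.18188965] 0.000262398040459139
```

View pics/wrist7.png

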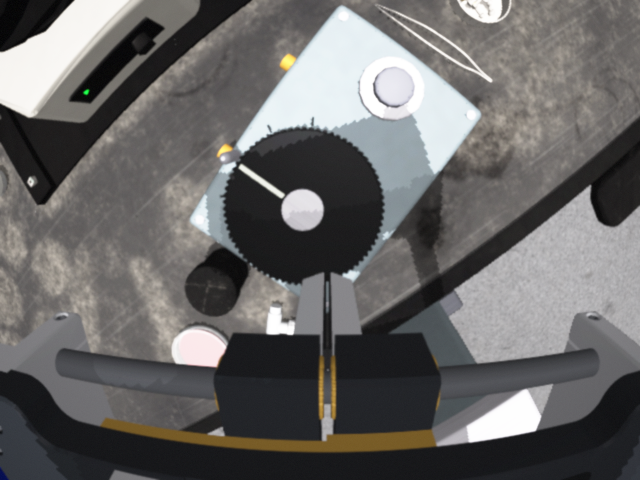

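The pointer (tip px (242,166)) now points at the pin (px (226,155)), so the dial is in its click. Next I'll go above the button at (0.4905,-0.183).

Emit:
{"name": "apply_moves", "arguments": {"commands": [[0, 0, 0.14, 0.013, -0.0195, 0, 0], [0, 0, 0.28, 0.026, -0.039, 0, 0], [0, 0, 0.42, 0.039, -0.0585, 0, 0], [0, 0, 0.56, 0.052, -0.078, 0, 0], [0, 0, 0.7, 0.065, -0.0975, 0, 0]]}}

```text
time: 11.25
tool_pos: [0.4915, -0.184, 0.1108]
ee_rot: [-3.141, 0.001, 0.068]
wrist_force: [0.9, -0.8, 0.2]
width: 0.0
finger_force: 0.0
```

Emit:
{"name": "apply_moves", "arguments": {"commands": [[0, 0, 0, 0, 0, -0.01, 0], [0, 0, 0, 0, 0, -0.02, 0], [0, 0, 0, 0, 0, -0.03, 0], [0, 0, 0, 0, 0, -0.035, 0], [0, 0, 0, 0, 0, -0.035, 0]]}}

```text
time: 11.75
tool_pos: [0.4899, -0.1821, 0.0747]
ee_rot: [-3.14, 0.002, 0.063]
wrist_force: [-0.7, 0.0, -0.2]
width: 0.0006
finger_force: 0.0
```

```bash
python3 - <<'E'
from h import *
look("wrist","wrist8.png")
o=get_obs(); print(o["time"],o["tool_pos"],o["ee_rot"],o["wrist_force"],o["width"])
E
```

```text
wrist dial_centre 0.97 [173.6 315.9] [ 0.4604 -0.0905  0.066 ]
wrist pointer_tip 0.73 [147.2 242.7] [ 0.5059 -0.0775  0.066 ]
wrist index_pin 0.96 [137.  230.3] [ 0.5162 -0.0774  0.077 ]
wrist enter_key_top 0.68 [329.5 281.8] [ 0.4914 -0.1829  0.068 ]
wrist enter_key_top 0.27 [107.  277.7] [ 0.4819 -0.0467  0.068 ]
12.0 [ 0.49152358 -0.1832954   0.07692807] [ 3.14082117e+00 -1.18415257e-03  6.28612988e-02] [-0.11859796 -0.46610445  0.29777921] 0.00023435010685388466
```

View pics/wrist8.png

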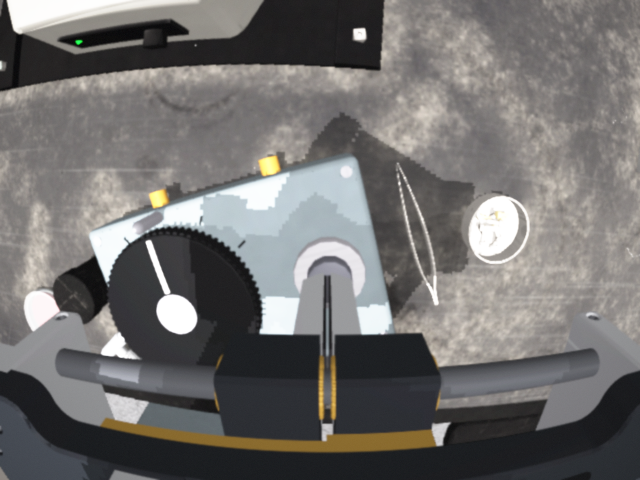

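The fingertips are over the button (px (330,272)) and the dial is still in line with the pin. Now I'll press.

Emit:
{"name": "apply_moves", "arguments": {"commands": [[0, 0, 0, 0, 0, -0.006, 0], [0, 0, 0, 0, 0, -0.01, 0], [0, 0, 0, 0, 0, -0.013, 0], [0, 0, 0, 0, 0, -0.0155, 0], [0, 0, 0, 0, 0, -0.0165, 0]]}}

```text
time: 12.5
tool_pos: [0.4916, -0.1835, 0.062]
ee_rot: [3.141, -0.001, 0.063]
wrist_force: [-4.0, 2.5, 14.9]
width: 0.0003
finger_force: 7.1
```

Emit:
{"name": "apply_moves", "arguments": {"commands": [[0, 0, 0, 0, 0, -0.0005, 0], [0, 0, 0, 0, 0, -0.001, 0], [0, 0, 0, 0, 0, -0.001, 0], [0, 0, 0, 0, 0, -0.001, 0], [0, 0, 0, 0, 0, -0.001, 0]]}}

```text
time: 13.0
tool_pos: [0.4916, -0.1834, 0.062]
ee_rot: [3.141, -0.002, 0.063]
wrist_force: [-4.9, 3.0, 14.5]
width: 0.0001
finger_force: 7.2
```

The tip stopped hard at z 0.062 with 14.5 N, so the button was fully down. Lifting off now.

Emit:
{"name": "apply_moves", "arguments": {"commands": [[0, 0, 0, 0, 0, 0.006, 0], [0, 0, 0, 0, 0, 0.015, 0], [0, 0, 0, 0, 0, 0.035, 0], [0, 0, 0, 0, 0, 0.065, 0], [0, 0, 0, 0, 0, 0.1, 0]]}}

```text
time: 13.5
tool_pos: [0.4898, -0.1827, 0.1578]
ee_rot: [-3.139, 0.004, 0.063]
wrist_force: [1.3, 0.2, -0.3]
width: 0.0002
finger_force: 0.0
```

Emit:
{"name": "apply_moves", "arguments": {"commands": [[0, 0, 0, -0.02, 0, 0.02, 0], [0, 0, 0, -0.04, 0, 0.04, 0], [0, 0, 0, -0.06, 0, 0.05, 0], [0, 0, 0, -0.06, 0, 0.05, 0], [0, 0, 0, -0.06, 0, 0.05, 0]]}}

```text
time: 14.0
tool_pos: [0.4312, -0.1832, 0.2084]
ee_rot: [-3.141, -0.0, 0.062]
wrist_force: [0.5, 0.3, -0.6]
width: 0.0002
finger_force: 0.0
```

```bash
python3 - <<'E'
from h import *
look("wrist","wrist9.png")
o=get_obs(); print(o["time"],o["tool_pos"],o["wrist_force"])
E
```

```text
wrist dial_centre 0.87 [224.3 188. ] [ 0.4592 -0.0891  0.066 ]
wrist pointer_tip 0.76 [215.1 136.4] [ 0.5052 -0.0795  0.066 ]
wrist index_pin 0.74 [208.2 126.4] [ 0.5139 -0.0763  0.077 ]
wrist enter_key_top 0.64 [330.5 157.3] [ 0.4909 -0.182   0.068 ]
14.25 [ 0.4312706  -0.18301775  0.20749055] [0.45974956 0.80799676 0.79679837]
```

View pics/wrist9.png

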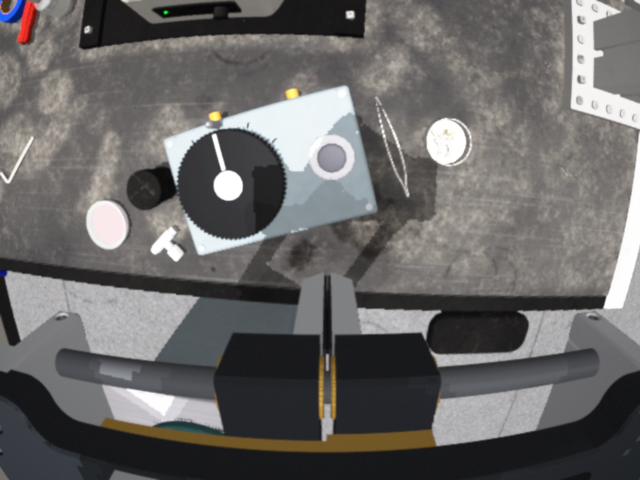

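The pointer (tip px (215,136)) is in line with the pin (212,122), the button is clear, and the things around the box haven't moved. Handing in.

```bash
python3 -c "
from bench import *
print(close_job())"
```

```text
the job is handed in; nothing more can be done
None
```

The job is handed in: the dial was turned two clicks into the detent in line with the pin, the button was pressed fully and released, and the box and the things around it looked undisturbed in the last picture; no verdict came back.

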